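# Open a blotting manifold and peel its well template off

## Robot

A 6-joint arm with a two-finger parallel gripper is mounted at the origin on the work surface. World frame = base frame: x ahead of the robot, y to its left, z up, the work surface at z = 0. Lengths are in mm, angles in rad, forces in N, time in s.
With the tool pointing down it reaches from about 350 to 875 mm from the base axis. Payload 4.2 kg.
Tool frame: the origin (TCP) lies at the very end of the fingers, on their centre line; the grasp point (between the pads) lies 19 mm behind it; z points along the fingers, y is the line along which they close (so a half turn about z gives the same grasp; the last joint's range is limited). The gripper opens to 85 mm and grips with 20 to 120 N. Pads are 22 mm wide; open, the fingers measure 114 mm over their backs; the gripper's body (76 mm by 85 mm) begins 54 mm behind the grasp point. The pads swing forward as they close: fully open they stand 13 mm farther back than shut.
Start: joints at [1.429, 0.385, 0.008, 0, -1.194, -0.259], TCP at [243.814, 575.46, 231.312] pointing down, gripper open.
Joint ranges: [-3.14, 3.14], [-1.21, 2.06], [-1.07, 1.41], [-3.16, 2.05], [-2.99, -0.16], [-3.1, 3.1]. Speed limits (rad/s): [2.79, 2.79, 3.14, 3.14, 3.14, 3.14].

## Interface

Orientations are given as a unit quaternion [x, y, z, w].
In Python, from bench import arm gives the robot as it stands.
- The arm moves only by the tool servo_tool, never from a script. Its argument "rows" is a list that holds one entry, the list of rows, each a list of 7 numbers: the finger opening in mm, from 0 to 85.4, then the shift along the tool's x, y, z in mm, then the turn, a rotation vector about the tool's x, y, z in rad. A call has 1 to 10 rows; each row is the pose to reach, as a shift and turn from the pose commanded when the call began, along the tool's axes at that moment; what a row does not reach only later rows make up. A row lasts 1/8 s, in which the tool goes at most 62.5 mm and 10.7 degrees, less where a joint would pass 70% of its speed; a pose out of reach is approached as far as the arm can. A call with a gripper value outside its range is refused whole. The fingers move at their own pace and stop on an object; the grip force is fixed at half the most. Time passes only in rows, so rows that repeat a pose let the fingers close. It gives the time, the measured TCP pose, the force, the opening and the grip force at its end, in the units of the state.
- arm.read_state(): the state, without advancing time (a new reading comes with each control period).
- arm.get_image(name): name is "side" or "top"; returns the picture (420x560x3 uint8, red, green, blue); there is no depth.
- arm.camera_params(name): a dict with "intrinsics" (3x3 intrinsics, pixels), "D" ([k1, k2, p1, p2, k3] as OpenCV has them; the pictures are not rectified), "R" (3x3) and "t" (3): a world point X has camera coordinates R X + t. Camera axes: x right, y down, z forward; pixel columns grow to the right and rows downward; lengths in mm; the calibration is good to about 2 mm. A picture is of the moment at which its call begins. camera_params takes no time and is no camera call.
- arm.job_done(): hands the job in; it is judged then, once.
The state is a dict: "clock": time; "joints": joint angles; "joint_vel": joint speeds; "joint_efforts": joint torques, N m; "position": TCP position; "ee_rot": TCP orientation; "contact_force": force on the tool from outside, world axes, zero at the start; "wrist_torque": the same for the moment, N m; "gripper_width": finger opening in mm; "grasp_force": force on a finger pad.
Only numpy, scipy, OpenCV 4.12 (cv2) and the standard library are available. Lean on these libraries where they do the work, as an engineer would, in place of code of your own. Each camera call takes 0.05 s, during which the arm holds its last target. There are 200 camera calls.

## Task

The blot is finished: turn the three hold-down knobs of the grey blotting manifold counter-clockwise to their open stops, then peel off the stuck white well template by its corner tab, tab corner first while the opposite corner stays down, leaving the support plate under it seated. Finish still gripping the template by its tab, holding it still with its middle over the steel drip tray and all of it a good hand's breadth above the bench. Do not put it down, and do not shift the drip tray, microplate, bottle or tube rack.

Things in the scene. Friction and masses are not known exactly. Their poses are not given: they have to be found in the camera images.
- manifold: Blotting manifold: grey plastic box fixed to the bench, 134 (x) by 174 (y) by 40 mm high, with three knob bosses on its long sides and a hose barb on the +y end (to y = 121 mm). On it lie nested the steel support plate and the white template. Stands left or right, turned up to 0.4 rad. Origin: centre of its underside; x across (away from the robot), y along, z up.
- clamp_a (a joint): Hold-down knob A (far side), vertical axis at (80, 42) mm in the manifold frame. Angle in rad, grows counter-clockwise seen from above: 0 = clamped, its steel dog points at the template and lies over its edge; 1.45 = open stop, dog along the edge and clear of it. Starts at 0 to 0.2, stays where left, needs about 0.06 N m.
- clamp_a_grip (a point): Grip point of knob A: on its axis, 79.5 mm above the bench. Black finger bar 36 long, 11 wide, its foot 67.5 and its top 89.5 mm above the bench; below it the steel dog, 13 wide, top at 64.5 mm, reaching 36.5 mm from the axis. Own x: along the bar, out along the dog; it turns with the knob and at angle 0 is the manifold's -x.
- clamp_b (a joint): Hold-down knob B (far side), vertical axis at (80, -42) mm in the manifold frame. Angle in rad, grows counter-clockwise seen from above: 0 = clamped, its steel dog points at the template and lies over its edge; 1.45 = open stop, dog along the edge and clear of it. Starts at 0 to 0.2, stays where left, needs about 0.06 N m.
- clamp_b_grip (a point): Grip point of knob B: on its axis, 79.5 mm above the bench. Black finger bar 36 long, 11 wide, its foot 67.5 and its top 89.5 mm above the bench; below it the steel dog, 13 wide, top at 64.5 mm, reaching 36.5 mm from the axis. Own x: along the bar, out along the dog; it turns with the knob and at angle 0 is the manifold's -x.
- clamp_c (a joint): Hold-down knob C (near side), vertical axis at (-80, 0) mm in the manifold frame. Angle in rad, grows counter-clockwise seen from above: 0 = clamped, its steel dog points at the template and lies over its edge; 1.45 = open stop, dog along the edge and clear of it. Starts at 0 to 0.2, stays where left, needs about 0.06 N m.
- clamp_c_grip (a point): Grip point of knob C: on its axis, 79.5 mm above the bench. Black finger bar 36 long, 11 wide, its foot 67.5 and its top 89.5 mm above the bench; below it the steel dog, 13 wide, top at 64.5 mm, reaching 36.5 mm from the axis. Own x: along the bar, out along the dog; it turns with the knob and at angle 0 is the manifold's +x.
- template: White plastic slab with wells, 100 (x) by 140 (y) by 12 mm, about 0.18 kg, sunk 3 mm into the lip of the support plate (1.5 mm play) and stuck there: six rubber side plungers in the lip grip its edges, each letting go once that edge is 5 mm up. Peeling by the tab takes about 8 N. Origin: centre of its underside, at the start 46 mm above the bench; axes as the manifold's.
- template_tab (a point): Grip point of the lifting tab: a level tongue 18 mm wide, 10 mm thick, jutting 32 mm out of the template's (-x, -y) corner along its diagonal (-1, -1). Point at mid thickness, 21 mm out, at (-64.8, -84.8, 10) mm in the template frame. At the start its underside is 51, its top 61 mm above the bench, 11 mm above the manifold. Grip across the 18 mm. Axes as the template's.
- template_far (a point): Underside corner of the template opposite the tab, at (50, 70, 0) mm in the template's frame. Axes as the template's.
- template_side_l (a point): Underside corner of the template at (-50, 70, 0) mm in the template's frame.
- template_side_r (a point): Underside corner of the template at (50, -70, 0) mm in the template's frame.
- support_plate: Steel support plate with black gasket face, 112 (x) by 152 (y) by 6 mm, with a 3 mm high lip round it, 0.8 kg, lying inside a low rim on the manifold and gripped there the same way. It must stay seated. Origin: centre of its underside, 40 mm above the bench.
- drip_tray: Open steel drip tray, loose on the bench, 200 (x) by 240 (y) by 28 mm high, 0.7 kg, on the other side of the work area from the manifold, turned up to 0.2 rad. Origin: centre of its underside.
- microplate: Bystander: 96-well microplate, 86 (x) by 128 (y) by 14 mm, on the bench beyond the work. Origin: centre of its underside.
- reagent_bottle: Bystander: brown glass bottle, 54 mm diameter, 100 mm high, on the bench beyond the work, left. Origin: centre of its underside.
- tube_rack: Bystander: white rack with ten capped tubes, 60 (x) by 130 (y) by 70 mm high, beyond the work, right. Origin: centre of its underside.
Things that resemble listed ones, but are neither listed nor needed, are in the scene too. What is shaped like the template but purple is not meant.

How it is judged (in metres and radians):
On the way, in this order (a step that is already met when the one before it is completed fails the run):
1. all three hold-down knobs turned to their open stops (value of joint each of clamp_a, clamp_b, clamp_c above 1.33 rad), for 0.2 s.
2. tab corner of the template peeled up while the opposite corner is still down on the support plate (z of template_tab in the frame of manifold above 0.064 m and z of template_far in the frame of manifold below 0.05 m), for 0.05 s.
At the end, for the whole second after the job is handed in: All knobs past 1.33 rad; support plate seated (4 mm); template gripped by its tab, its centre over the drip tray's outline, every corner over 80 mm above the bench, touching no tray, manifold or plate, still (under 0.03 m/s) (all of step 1 and z of support_plate in the frame of manifold between 0.037 and 0.044 m and x of support_plate in the frame of manifold between -0.006 and 0.006 m and y of support_plate in the frame of manifold between -0.006 and 0.006 m and angle between support_plate's own z axis and vertical below 0.04 rad and height (world z) of each of template_tab, template_far, template_side_l, template_side_r above 0.08 m and x of template in the frame of drip_tray between -0.1 and 0.1 m and y of template in the frame of drip_tray between -0.12 and 0.12 m and contact force between the fingers and template above 1 N and distance between the grasp point and template_tab below 0.04 m and contact force between template and drip_tray below 0.05 N and contact force between template and manifold below 0.05 N and contact force between template and support_plate below 0.05 N and linear speed of template below 0.03 m/s and angular speed of template below 0.2 rad/s); the arm keeps its last pose, push and grip.
It fails at once if the support plate is pulled off its seat (not (z of support_plate in the frame of manifold between 0.037 and 0.044 m and x of support_plate in the frame of manifold between -0.006 and 0.006 m and y of support_plate in the frame of manifold between -0.006 and 0.006 m and angle between support_plate's own z axis and vertical below 0.04 rad)).
It fails at once if the drip tray is shifted by over 10 mm or tipped (distance of drip_tray from where it was at the start of the episode above 0.01 m or angle between drip_tray's own z axis and vertical above 0.2 rad).
It fails at once if the microplate is shifted by over 10 mm or tipped (distance of microplate from where it was at the start of the episode above 0.01 m or angle between microplate's own z axis and vertical above 0.2 rad).
It fails at once if the reagent bottle is shifted by over 10 mm or tipped (distance of reagent_bottle from where it was at the start of the episode above 0.01 m or angle between reagent_bottle's own z axis and vertical above 0.2 rad).
It fails at once if the tube rack is shifted by over 10 mm or tipped (distance of tube_rack from where it was at the start of the episode above 0.01 m or angle between tube_rack's own z axis and vertical above 0.2 rad).
It also fails if it takes over 64 s, if anything falls off the work surface, if the arm or the gripper's body presses on something with over 40 N, if the wrist force passes 120 N, or if a joint passes its speed limit or range.

## Working session

There is one attempt and no reset: what is moved stays moved. The work goes in short steps, Python scripts to look and compute and a tool call to move; the robot and the scene stay as the last step left them, time stands still between calls to the robot, and variables do not carry over. Pictures are saved under pics/ and viewed, at most 10 in all, crops included, and the job is handed in when it is done.

Besides the shell and the picture viewer there is one more tool, called after "Emit:" as name(argument=value, ...), one argument or row to a line, values as JSON. servo_tool: Moves the arm, as the interface text tells. Its arguments: {"type":"object","properties":{"rows":{"type":"array"}},"required":["rows"]}

```bash
ls; mkdir -p pics
python3 - <<'E'
from bench import arm
import cv2,numpy as np
np.set_printoptions(precision=4,suppress=True)
for n in("top","side"):
    im=arm.get_image(n); cv2.imwrite(f"pics/{n}0.png",im[:,:,::-1])
    p=arm.camera_params(n); R=np.array(p["R"]);t=np.array(p["t"])
    print(n,p["intrinsics"],p["D"],-R.T@t,R)
print(arm.read_state())
E
```

```text
pics
top [[380.3235   0.     279.5581]
 [  0.     380.3235 211.5023]
 [  0.       0.       1.    ]] [-0.0911  0.      0.      0.      0.    ] [483.1054  42.1645 872.0624] [[ 0.0051 -0.9998 -0.0182]
 [-0.9958 -0.0034 -0.0915]
 [ 0.0914  0.0186 -0.9956]]
side [[405.1303   0.     281.3899]
 [  0.     405.1303 210.7875]
 [  0.       0.       1.    ]] [-0.091  0.     0.     0.     0.   ] [369.2421 648.7033 690.8172] [[-0.9567 -0.2912  0.0051]
 [-0.2034  0.6553 -0.7275]
 [ 0.2085 -0.697  -0.6861]]
{'clock': 0.1, 'joints': array([ 1.4286,  0.3855,  0.0068, -0.0004, -1.194 , -0.2586]), 'joint_vel': array([-0.0001, -0.0016,  0.0008,  0.0014,  0.0019, -0.0004]), 'joint_efforts': array([ -0.001 , -39.3322,  18.8929,   4.198 ,  -0.0026,   0.    ]), 'position': array([243.6373, 575.0077, 230.3258]), 'ee_rot': array([ 0.98  , -0.1991, -0.0001,  0.001 ]), 'contact_force': array([0.6234, 0.1605, 0.4969]), 'wrist_torque': array([-0.0162, -0.0111, -0.0063]), 'grasp_force': 0.0, 'gripper_width': 85.3732815493751}
```

View pics/top0.png

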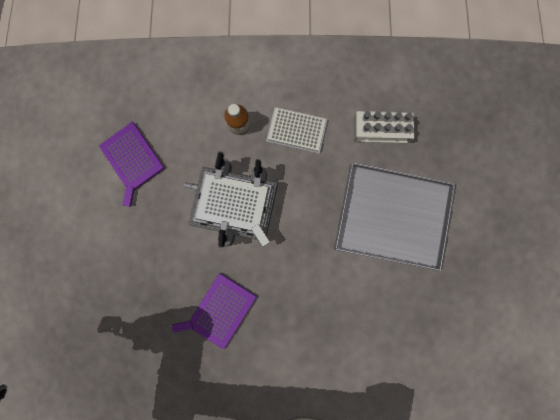

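View pics/side0.png

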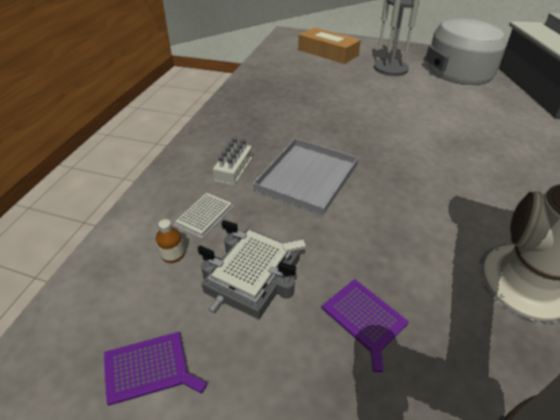

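The top view shows the manifold with the white template at (233,203) and its tab at (261,235). The knobs are at (220,160), (258,168) and (222,236), and the tray is at (396,217).

Things that could be taken for the template are the purple slabs at (131,157) and (222,311) and the white microplate at (298,130). I choose the white slab with a tab on the grey box at (233,203).

```bash
cat > h.py <<'E'
from bench import arm
import cv2,numpy as np
from scipy.spatial.transform import Rotation as Ro
np.set_printoptions(precision=2,suppress=True)
def cam(n):
    p=arm.camera_params(n); return [np.array(p[k],float) for k in("intrinsics","D","R","t")]
def cast(n,px,z):
    K,D,R,t=cam(n); u=cv2.undistortPoints(np.array(px,float).reshape(-1,1,2),K,D)[:,0]
    d=np.c_[u,np.ones(len(u))]@R; c=-R.T@t
    return c+d*((z-c[2])/d[:,2])[:,None]
def proj(n,X):
    K,D,R,t=cam(n); return cv2.projectPoints(np.array(X,float).reshape(-1,1,3),cv2.Rodrigues(R)[0],t,K,D)[0][:,0]
def grab(n,f=None):
    im=arm.get_image(n)[:,:,::-1].copy()
    if f: cv2.imwrite(f"pics/{f}.png",im)
    return im
E
python3 - <<'E'
from h import *
im=cv2.imread("pics/top0.png"); hsv=cv2.cvtColor(im,cv2.COLOR_BGR2HSV)
g=cv2.cvtColor(im,cv2.COLOR_BGR2GRAY)
m=((hsv[...,1]<40)&(g>150)).astype(np.uint8); m[:100]=0;m=cv2.morphologyEx(m,cv2.MORPH_CLOSE,np.ones((3,3)))
for c in cv2.findContours(m,cv2.RETR_EXTERNAL,cv2.CHAIN_APPROX_NONE)[0]:
    if cv2.contourArea(c)>300:
        r=cv2.minAreaRect(c); print("white",cv2.contourArea(c),r)
        if 200<r[0][0]<270:
            m2=np.zeros_like(m); cv2.drawContours(m2,[c],-1,1,-1)
            o=cv2.morphologyEx(m2,cv2.MORPH_OPEN,np.ones((21,21)))
            cc=max(cv2.findContours(o,0,1)[0],key=cv2.contourArea)
            tp=max(c[:,0],key=lambda p:p[0]+p[1]);print("tabtip px",tp)
            q=cast("top",c[:,0],58)[:,:2]; qo=cast("top",cc[:,0],58)[:,:2]
            print("body",cv2.minAreaRect(qo.astype(np.float32))); 
            tab=cast("top",np.argwhere(m2&(cv2.dilate(o,np.ones((5,5)))==0))[:,::-1],61); print("tab",len(tab),tab.mean(0),cast("top",[tp],61))
            bx=cv2.boxPoints(cv2.minAreaRect(qo.astype(np.float32)));print(bx)
bl=(g<35).astype(np.uint8)
for c in cv2.findContours(bl,0,1)[0]:
    r=cv2.minAreaRect(c)
    if 190<r[0][0]<290 and 140<r[0][1]<260 and cv2.contourArea(c)>20: print("black",r,cast("top",[r[0]],85))
cv2.imwrite("pics/crop0.png",cv2.resize(im[140:260,180:290],None,fx=5,fy=5,interpolation=cv2.INTER_CUBIC))
E
```

```text
white 2848.0 ((236.22557067871094, 209.15869140625), (76.97576904296875, 57.8726692199707), 13.324532508850098)
tabtip px [268 242]
body ((578.1787109375, 162.520263671875), (139.2798614501953, 98.20964050292969), 78.29203796386719)
tab 202 [530.97 121.21  61.  ] [[492.27  81.56  61.  ]]
[[515.96 104.29]
 [612.13  84.36]
 [640.39 220.75]
 [544.23 240.68]]
white 409.0 ((384.9765930175781, 124.5615234375), (57.03384017944336, 25.10321807861328), 2.38594388961792)
white 1610.5 ((296.19940185546875, 128.46908569335938), (52.767032623291016, 32.154911041259766), 12.994616508483887)
black ((223.5, 238.0), (14.0, 7.0), 90.0) [[499.72 172.94  85.  ]]
black ((258.5, 168.0), (7.0, 16.0), 0.0) [[647.19 101.65  85.  ]]
black ((220.0, 160.5), (15.0, 8.0), 90.0) [[663.44 183.61  85.  ]]
```

View pics/crop0.png

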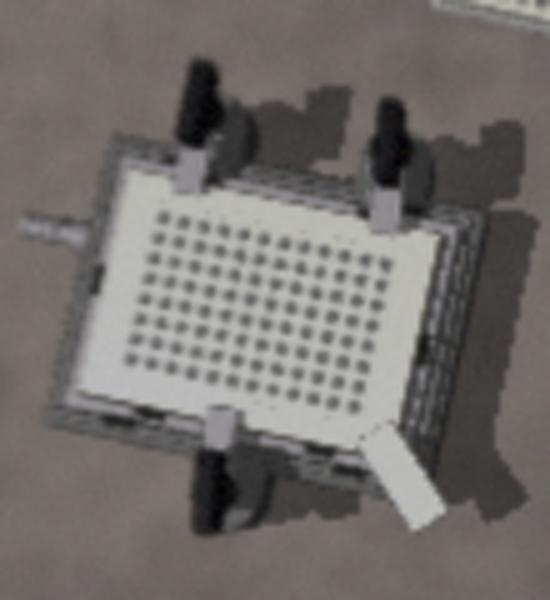

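The close crop confirms the choice: a white slab on the grey box with three black knobs and dogs, and the tab at the lower right. The hose barb is on the left (+y), so yaw is about -0.20. I'll cross-check against the side view and measure the tray.

Run:
```python
from h import *
im=cv2.imread("pics/side0.png"); hsv=cv2.cvtColor(im,cv2.COLOR_BGR2HSV);g=cv2.cvtColor(im,cv2.COLOR_BGR2GRAY)
m=((hsv[...,1]<60)&(g>150)).astype(np.uint8); m[:200]=0;m[:,:205]=0;m[:,320:]=0;m=cv2.morphologyEx(m,cv2.MORPH_CLOSE,np.ones((5,5)))
c=max(cv2.findContours(m,0,1)[0],key=cv2.contourArea); m2=np.zeros_like(m);cv2.drawContours(m2,[c],-1,1,-1)
o=cv2.morphologyEx(m2,cv2.MORPH_OPEN,np.ones((19,19)))
cc=max(cv2.findContours(o,0,1)[0],key=cv2.contourArea)
r=cv2.minAreaRect(cast("side",cc[:,0],58)[:,:2].astype(np.float32)); print(r,cv2.boxPoints(r))
bl=(g<35).astype(np.uint8)
for c in cv2.findContours(bl,0,1)[0]:
    r=cv2.minAreaRect(c)
    if 190<r[0][0]<310 and 215<r[0][1]<300 and cv2.contourArea(c)>20: print("black",r,cast("side",[r[0]],80))
# predicted model in both views
cen=np.array([578.2,162.5]);a=-0.204;Rm=np.array([[np.cos(a),-np.sin(a)],[np.sin(a),np.cos(a)]])
W=lambda x,y,z:[*(cen+Rm@[x,y]),z]
for n in("top","side"):
    I=cv2.imread(f"pics/{n}0.png");s=6
    P=[W(x,y,58) for x,y in((-50,-70),(50,-70),(50,70),(-50,70))]
    B=[W(x+dx,y,z) for x,y in((80,42),(80,-42),(-80,0)) for dx in(-18,18) for z in(89.5,)]
    T=[W(-72.6,-92.6,61)]
    o0,w=((180,145),(110,100)) if n=="top" else ((190,210),(120,110))
    J=cv2.resize(I[o0[1]:o0[1]+w[1],o0[0]:o0[0]+w[0]],None,fx=s,fy=s,interpolation=1)
    f=lambda q:tuple(int(v) for v in ((proj(n,[q])[0]-o0+.5)*s))
    for p in P:cv2.circle(J,f(p),4,(0,0,255),-1)
    for i in(0,2,4):cv2.line(J,f(B[i]),f(B[i+1]),(0,255,0),1)
    for p in T:cv2.circle(J,f(p),4,(255,0,0),-1)
    cv2.imwrite(f"pics/ov_{n}.png",J[:600])
im=cv2.imread("pics/top0.png")[...,:].astype(int);K=(im.max(2)-im.min(2)<22)&(im.mean(2)>105)
K=cv2.morphologyEx(K.astype(np.uint8),cv2.MORPH_CLOSE,np.ones((7,7)));K[:, :335]=0;K[:150]=0
c=max(cv2.findContours(K,0,1)[0],key=cv2.contourArea);r=cv2.minAreaRect(cast("top",c[:,0],20)[:,:2].astype(np.float32));print("tray",r)
```

```text
((577.4850463867188, 162.44024658203125), (139.75009155273438, 99.06893157958984), 78.29296112060547) [[514.8  104.07]
 [611.81  83.97]
 [640.17 220.81]
 [543.16 240.91]]
black ((286.5, 268.5), (13.0, 15.0), 90.0) [[498.66 179.15  80.  ]]
black ((205.2000274658203, 253.6000213623047), (16.994115829467773, 9.838699340820312), 26.56505012512207) [[663.01 191.16  80.  ]]
black ((229.2500457763672, 226.2500457763672), (14.849242210388184, 9.899494171142578), 45.0) [[646.21 106.37  80.  ]]
tray ((392.347900390625, -330.15716552734375), (531.715087890625, 617.0122680664062), 89.29376220703125)
```

View pics/ov_side.png

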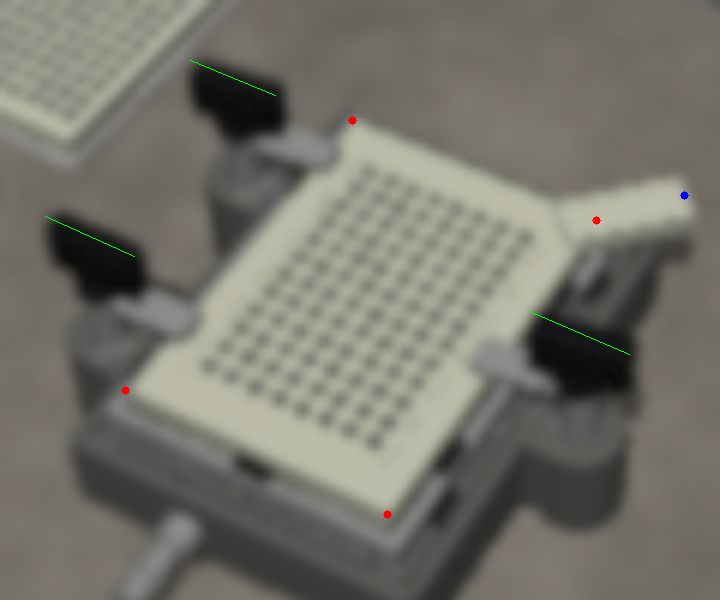

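View pics/ov_top.png

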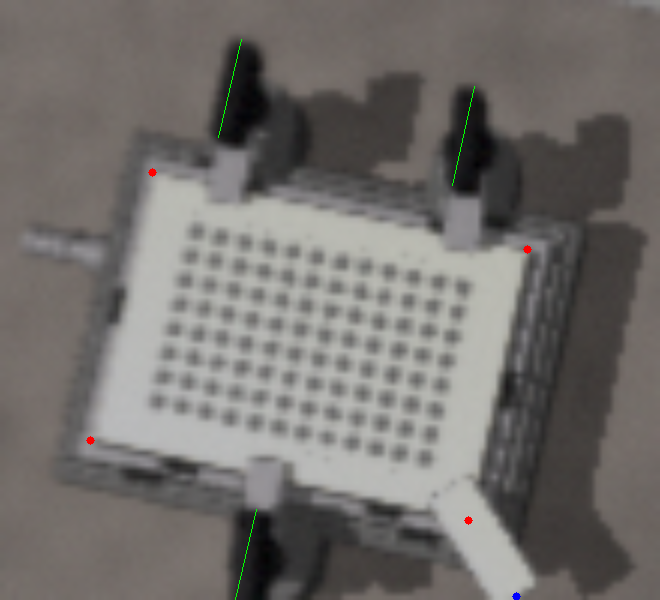

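The model overlay fits both views: manifold centre about (577.6,162.5), yaw -0.204. Knobs: A (664,187), B (647.5,105), C (499.3,178.5), with starting angles around 0.1. Tray detection failed and I'll redo it later. Next I compute the move above C.

```bash
cat >> h.py <<'E'
def go(x,y,z,yaw):
    "shift and turn in tool axes to a tool-down pose with tool x at world yaw"
    s=arm.read_state(); R=Ro.from_quat(s["ee_rot"])
    T=Ro.from_euler("z",yaw)*Ro.from_euler("x",np.pi)
    d=R.inv().apply(np.array([x,y,z])-s["position"]); r=(R.inv()*T).as_rotvec()
    print("t",round(s["clock"],2),"pos",s["position"],"d",d.round(1),"turn",r.round(3),"F",s["contact_force"],"w",round(s["gripper_width"],1))
E
python3 - <<'E'
from h import *
go(499.3,178.5,150,-.134)
im=cv2.imread("pics/top0.png");b=im[260:275,300:330].reshape(-1,3).mean(0);print(b,im[217,396],im[167,400],im[175,360])
E
```

```text
t 0.1 pos [243.64 575.01 230.33] d [390.1 265.1  80.9] turn [ 0.    0.   -0.27] F [0.62 0.16 0.5 ] w 85.4
[101.46 105.58 112.61] [136 134 137] [100 102 109] [140 137 140]
```

Emit:
servo_tool(
  rows=[
    [[45, 390, 265, 40, 0, 0, -0.27], [45, 390, 265, 40, 0, 0, -0.27], [45, 390, 265, 40, 0, 0, -0.27], [45, 390, 265, 40, 0, 0, -0.27], [45, 390, 265, 40, 0, 0, -0.27], [45, 390, 265, 40, 0, 0, -0.27], [45, 390, 265, 40, 0, 0, -0.27], [45, 390, 265, 80, 0, 0, -0.27], [45, 390, 265, 80, 0, 0, -0.27], [45, 390, 265, 80, 0, 0, -0.27]],
  ],
)

```text
clock: 1.35
position: [499.9, 179.5, 151.6]
ee_rot: [0.998, -0.065, 0.0, 0.0]
contact_force: [-0.4, -0.4, -0.1]
gripper_width: 44.6
grasp_force: 0.0
```

Run:
```python
from h import *
go(499.3,178.5,66.5,-.134)
im=cv2.imread("pics/top0.png").astype(float);m=(im.mean(2)>118)&(np.abs(im[...,0]-im[...,2])<10)
m=m.astype(np.uint8);m[:,:335]=0;m[:155]=0;m[:,470:]=0;m[280:]=0;m=cv2.morphologyEx(m,cv2.MORPH_OPEN,np.ones((5,5)))
c=max(cv2.findContours(m,0,1)[0],key=cv2.contourArea);print(cv2.minAreaRect(c));r=cv2.minAreaRect(cast("top",c[:,0],3)[:,:2].astype(np.float32));print("tray",r,cv2.boxPoints(r))
a=grab("top");b=grab("side")
A=cv2.resize(a[140:260,170:290],(480,480));B=cv2.resize(b[180:320,180:320],(560,560))[:480]
B=cv2.resize(b[190:310,200:320],(480,480),interpolation=2)
cv2.imwrite("pics/c1.png",cv2.resize(np.hstack([A,B]),(800,400)))
```

```text
t 1.35 pos [499.86 179.53 151.6 ] d [-0.5  1.1 85.1] turn [ 0. -0.  0.] F [-0.37 -0.4  -0.13] w 44.6
((395.7527770996094, 216.46238708496094), (95.8233871459961, 82.54373931884766), 10.561012268066406)
tray ((552.3450317382812, -208.91842651367188), (221.33551025390625, 189.5437774658203), 78.5223388671875) [[ 437.45 -298.51]
 [ 623.2  -336.23]
 [ 667.24 -119.32]
 [ 481.49  -81.61]]
```

View pics/c1.png

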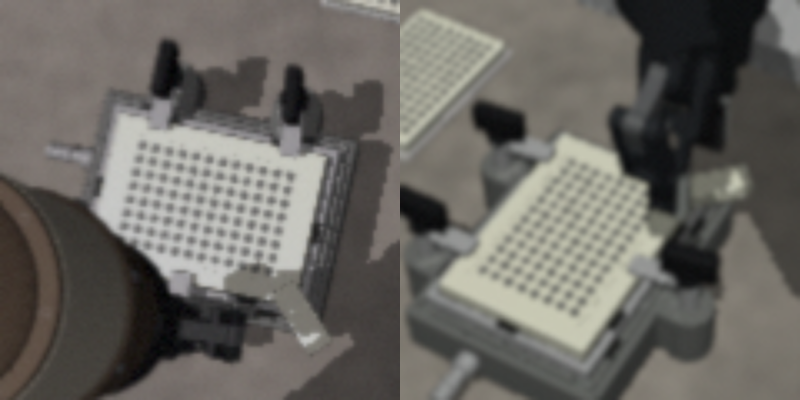

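The pictures show the open gripper above knob C, left crop at about (215,335) and right crop at (665,180). The tray is at (552,-209), and its 190×221 mm inner floor fits the given size. Now I descend on C and close.

Emit:
servo_tool(
  rows=[
    [[35, -0.5, 1, 45, 0, 0, 0], [35, -0.5, 1, 70, 0, 0, 0], [35, -0.5, 1, 85, 0, 0, 0], [35, -0.5, 1, 85, 0, 0, 0], [12, -0.5, 1, 85, 0, 0, 0], [5, -0.5, 1, 85, 0, 0, 0], [5, -0.5, 1, 85, 0, 0, 0], [5, -0.5, 1, 85, 0, 0, 0], [5, -0.5, 1, 85, 0, 0, 0]],
  ],
)

```text
clock: 2.58
position: [499.5, 177.6, 68.6]
ee_rot: [0.998, -0.065, 0.001, 0.0]
contact_force: [-1.6, -3.5, 5.4]
gripper_width: 9.8
grasp_force: 92.8
```

Emit:
servo_tool(
  rows=[
    [[5, 0, 0, 0, 0, 0, -0.17], [5, 0, 0, 0, 0, 0, -0.34], [5, 0, 0, 0, 0, 0, -0.51], [5, 0, 0, 0, 0, 0, -0.68], [5, 0, 0, 0, 0, 0, -0.85], [5, 0, 0, 0, 0, 0, -1.02], [5, 0, 0, 0, 0, 0, -1.19], [5, 0, 0, 0, 0, 0, -1.34], [5, 0, 0, 0, 0, 0, -1.4], [5, 0, 0, 0, 0, 0, -1.4]],
  ],
)

```text
clock: 3.82
position: [499.0, 178.2, 68.6]
ee_rot: [0.806, 0.591, 0.001, -0.0]
contact_force: [-3.5, -1.6, 7.3]
gripper_width: 9.9
grasp_force: 93.0
```

Run:
```python
from h import *
s=arm.read_state();print(s["wrist_torque"],s["gripper_width"])
go(647.5,105,120,-.05)
```

```text
[-0.49  0.81 -0.87] 9.852564632478064
t 3.83 pos [499.05 178.16  68.62] d [-25.1 163.6 -51.3] turn [-0.   -0.    1.32] F [-3.47 -1.61  7.29] w 9.9
```

The wrist torque rose to 0.87 N m, so C is at its stop, about 1.45. Release, rise and go to B.

Emit:
servo_tool(
  rows=[
    [[35, 0, 0, 0, 0, 0, 0], [35, 0, 0, 0, 0, 0, 0], [35, 0, 0, -30, 0, 0, 0], [35, 0, 0, -60, 0, 0, 0], [35, -12, 80, -60, 0, 0, 0.3], [35, -25, 163.5, -60, 0, 0, 0.6], [35, -25, 163.5, -60, 0, 0, 0.9], [35, -25, 163.5, -60, 0, 0, 1.2], [35, -25, 163.5, -60, 0, 0, 1.32], [35, -25, 163.5, -60, 0, 0, 1.32]],
  ],
)

```text
clock: 5.08
position: [647.7, 105.8, 126.0]
ee_rot: [0.998, 0.069, -0.0, 0.0]
contact_force: [-1.5, 0.9, 1.0]
gripper_width: 35.1
grasp_force: 0.0
```

Run:
```python
from h import *
go(647.5,105,67.5,-.05)
```

```text
t 5.08 pos [647.67 105.82 125.99] d [-0.3  0.8 58.5] turn [0.   0.   0.19] F [-1.51  0.93  1.03] w 35.1
```

Emit:
servo_tool(
  rows=[
    [[35, 0, 0.8, 10, 0, 0, 0.15], [35, 0, 0.8, 30, 0, 0, 0.19], [35, 0, 0.8, 59, 0, 0, 0.19], [35, 0, 0.8, 59, 0, 0, 0.19], [12, 0, 0.8, 59, 0, 0, 0.19], [5, 0, 0.8, 59, 0, 0, 0.19], [5, 0, 0.8, 59, 0, 0, 0.19], [5, 0, 0.8, 59, 0, 0, 0.19], [5, 0, 0.8, 59, 0, 0, 0.19]],
  ],
)

```text
clock: 6.2
position: [648.6, 104.0, 69.2]
ee_rot: [1.0, -0.023, 0.001, 0.0]
contact_force: [0.9, -4.6, 1.4]
gripper_width: 9.7
grasp_force: 59.9
```

Run:
```python
from h import *
go(647.5,105,67.5,1.27)
```

```text
t 6.2 pos [648.57 104.03  69.17] d [-1.1 -0.9  1.7] turn [ 0.   -0.   -1.32] F [ 0.88 -4.58  1.41] w 9.7
```

Emit:
servo_tool(
  rows=[
    [[5, -0.5, 0, 0, 0, 0, -0.17], [5, -0.5, 0, 0, 0, 0, -0.34], [5, -0.5, 0, 0, 0, 0, -0.51], [5, -0.5, 0, 0, 0, 0, -0.68], [5, -0.5, 0, 0, 0, 0, -0.85], [5, -0.5, 0, 0, 0, 0, -1.02], [5, -0.5, 0, 0, 0, 0, -1.19], [5, -0.5, 0, 0, 0, 0, -1.28], [5, -0.5, 0, 0, 0, 0, -1.32], [5, -0.5, 0, 0, 0, 0, -1.32]],
  ],
)

```text
clock: 7.45
position: [647.4, 105.3, 69.2]
ee_rot: [0.805, 0.594, 0.001, -0.0]
contact_force: [-1.2, -0.2, 5.4]
gripper_width: 9.7
grasp_force: 61.1
```

Run:
```python
from h import *
s=arm.read_state();print(s["wrist_torque"])
go(664.5,187,120,-.08)
```

```text
[-0.1   1.01 -0.68]
t 7.45 pos [647.39 105.35  69.16] d [ 83.1  -7.7 -50.7] turn [-0.   -0.    1.35] F [-1.22 -0.2   5.37] w 9.7
```

B is at its stop. On to A.

Emit:
servo_tool(
  rows=[
    [[35, 0, 0, 0, 0, 0, 0], [35, 0, 0, 0, 0, 0, 0], [35, 0, 0, -30, 0, 0, 0], [35, 0, 0, -60, 0, 0, 0], [35, 40, -4, -60, 0, 0, 0.3], [35, 83, -7.5, -60, 0, 0, 0.6], [35, 83, -7.5, -60, 0, 0, 0.9], [35, 83, -7.5, -60, 0, 0, 1.2], [35, 83, -7.5, -60, 0, 0, 1.35], [35, 83, -7.5, -60, 0, 0, 1.35]],
  ],
)

```text
clock: 8.7
position: [664.2, 187.0, 126.8]
ee_rot: [0.997, 0.072, -0.0, 0.0]
contact_force: [-0.9, -1.2, 0.5]
gripper_width: 34.9
grasp_force: 0.0
```

Run:
```python
from h import *
go(664.5,187,68,-.08)
```

```text
t 8.7 pos [664.25 187.02 126.79] d [ 0.3  0.1 58.8] turn [0.   0.   0.22] F [-0.88 -1.16  0.5 ] w 34.9
```

Emit:
servo_tool(
  rows=[
    [[35, 0, 0, 10, 0, 0, 0.15], [35, 0, 0, 30, 0, 0, 0.22], [35, 0, 0, 59, 0, 0, 0.22], [35, 0, 0, 59, 0, 0, 0.22], [12, 0, 0, 59, 0, 0, 0.22], [5, 0, 0, 59, 0, 0, 0.22], [5, 0, 0, 59, 0, 0, 0.22], [5, 0, 0, 59, 0, 0, 0.22], [5, 0, 0, 59, 0, 0, 0.22]],
  ],
)

```text
clock: 9.82
position: [665.2, 186.2, 69.7]
ee_rot: [0.999, -0.035, 0.001, 0.0]
contact_force: [1.6, -5.0, 2.0]
gripper_width: 9.9
grasp_force: 59.8
```

Run:
```python
from h import *
go(664.5,187,67.5,1.27)
```

```text
t 9.82 pos [665.23 186.16  69.69] d [-0.8 -0.8  2.2] turn [ 0.   -0.   -1.34] F [ 1.57 -4.97  2.04] w 9.9
```

Emit:
servo_tool(
  rows=[
    [[5, -0.5, 0, 0, 0, 0, -0.17], [5, -0.5, 0, 0, 0, 0, -0.34], [5, -0.5, 0, 0, 0, 0, -0.51], [5, -0.5, 0, 0, 0, 0, -0.68], [5, -0.5, 0, 0, 0, 0, -0.85], [5, -0.5, 0, 0, 0, 0, -1.02], [5, -0.5, 0, 0, 0, 0, -1.19], [5, -0.5, 0, 0, 0, 0, -1.29], [5, -0.5, 0, 0, 0, 0, -1.34], [5, -0.5, 0, 0, 0, 0, -1.34]],
  ],
)

```text
clock: 11.08
position: [664.4, 187.3, 69.7]
ee_rot: [0.806, 0.592, 0.001, 0.0]
contact_force: [1.1, -1.0, 4.8]
gripper_width: 9.6
grasp_force: 60.6
```

Run:
```python
from h import *
s=arm.read_state();print(s["wrist_torque"])
cen=np.array([577.6,162.5]);a=-0.204;Rm=np.array([[np.cos(a),-np.sin(a)],[np.sin(a),np.cos(a)]])
t=cen+Rm@[-64.8,-84.8];print(t)
go(*t,130,a+np.pi/4)
```

```text
[-0.45  0.06 -0.43]
[496.96  92.59]
t 11.07 pos [664.36 187.31  69.67] d [-140.3 -131.4  -60.8] turn [ 0.   -0.    0.69] F [ 1.1  -0.99  4.79] w 9.6
```

A is at its stop. I release, rise and move above the tab.

Emit:
servo_tool(
  rows=[
    [[35, 0, 0, 0, 0, 0, 0], [35, 0, 0, 0, 0, 0, 0], [35, 0, 0, -30, 0, 0, 0], [35, 0, 0, -62, 0, 0, 0], [45, -50, -50, -62, 0, 0, 0.2], [45, -95, -90, -62, 0, 0, 0.4], [45, -140, -131, -62, 0, 0, 0.6], [45, -140, -131, -62, 0, 0, 0.69], [45, -140, -131, -62, 0, 0, 0.69], [45, -140, -131, -62, 0, 0, 0.69]],
  ],
)

```text
clock: 12.32
position: [498.0, 92.7, 130.4]
ee_rot: [0.958, 0.287, 0.0, -0.0]
contact_force: [0.3, 0.6, -1.0]
gripper_width: 45.0
grasp_force: 0.0
```

Run:
```python
from h import *
go(496.96,92.59,47,.581)
a=grab("top");b=grab("side")
A=cv2.resize(a[140:260,180:300],(480,480),interpolation=2)
B=cv2.resize(b[190:310,200:320],(480,480),interpolation=2)
cv2.imwrite("pics/c2.png",cv2.resize(np.hstack([A,B]),(800,400)))
```

```text
t 12.32 pos [497.98  92.67 130.41] d [-1.  -0.5 83.4] turn [ 0. -0.  0.] F [ 0.27  0.61 -0.99] w 45.0
```

View pics/c2.png

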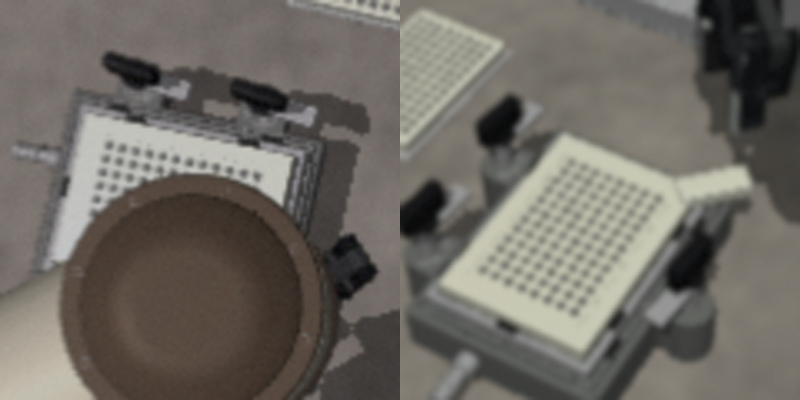

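The pictures show all three dogs parallel to the edges and clear: A (130,70) and B (260,95) in the left crop, C (690,260) in the right crop. The template is unmoved, with the gripper up above its tab at (715,185). Descend and grip.

Emit:
servo_tool(
  rows=[
    [[45, -1, -0.5, 40, 0, 0, 0], [45, -1, -0.5, 70, 0, 0, 0], [42, -1, -0.5, 83, 0, 0, 0], [40, -1, -0.5, 83, 0, 0, 0], [25, -1, -0.5, 83, 0, 0, 0], [10, -1, -0.5, 83, 0, 0, 0], [10, -1, -0.5, 83, 0, 0, 0], [10, -1, -0.5, 83, 0, 0, 0], [10, -1, -0.5, 83, 0, 0, 0]],
  ],
)

```text
clock: 13.55
position: [497.0, 92.2, 48.7]
ee_rot: [0.958, 0.286, 0.001, -0.0]
contact_force: [-1.2, 0.6, 6.2]
gripper_width: 16.1
grasp_force: 59.3
```

Run:
```python
from h import *
go(496.96,92.59,47,.581)
b=grab("side");cv2.imwrite("pics/c3.png",cv2.resize(b[190:310,200:360],(800,600),interpolation=2))
```

```text
t 13.55 pos [496.98  92.21  48.67] d [ 0.2 -0.3  1.7] turn [ 0. -0. -0.] F [-1.22  0.59  6.18] w 16.1
```

View pics/c3.png

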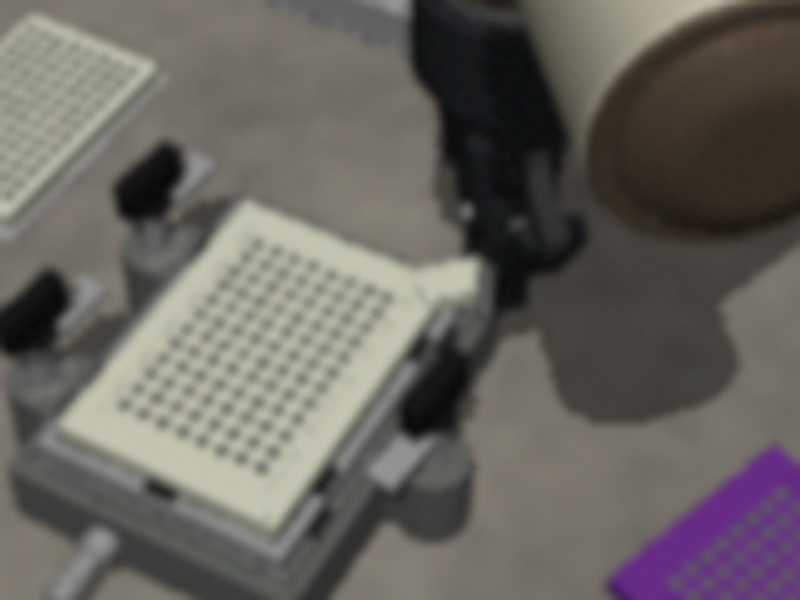

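The pads hold the tab at (480,280); the width reads 16 for 18 mm, which matches the bias seen on the knobs, and the grip force is 59 N. Now peel slowly, pivoting about the far corner.

Emit:
servo_tool(
  rows=[
    [[10, 0, 0, -2, 0, -0.01, 0], [10, 0, 0, -4, 0, -0.02, 0], [10, 0, 0, -6, 0, -0.03, 0], [10, 0.2, 0, -8, 0, -0.04, 0], [10, 0.3, 0, -10, 0, -0.05, 0], [10, 0.4, 0, -12, 0, -0.062, 0], [10, 0.5, 0, -14, 0, -0.073, 0], [10, 0.6, 0, -16, 0, -0.083, 0], [10, 0.6, 0, -16, 0, -0.083, 0], [10, 0.6, 0, -16, 0, -0.083, 0]],
  ],
)

```text
clock: 14.85
position: [495.8, 91.6, 63.3]
ee_rot: [0.958, 0.285, -0.041, 0.012]
contact_force: [-0.3, -0.9, 0.1]
gripper_width: 15.8
grasp_force: 59.6
```

Run:
```python
from h import *
go(496.96,92.59,47,.581)
b=grab("side");cv2.imwrite("pics/c4.png",cv2.resize(b[190:310,200:360],(800,600),interpolation=2))
```

```text
t 14.85 pos [495.77  91.63  63.29] d [ 2.9 -0.1 16.1] turn [-0.    0.09 -0.  ] F [-0.29 -0.85  0.08] w 15.8
```

View pics/c4.png

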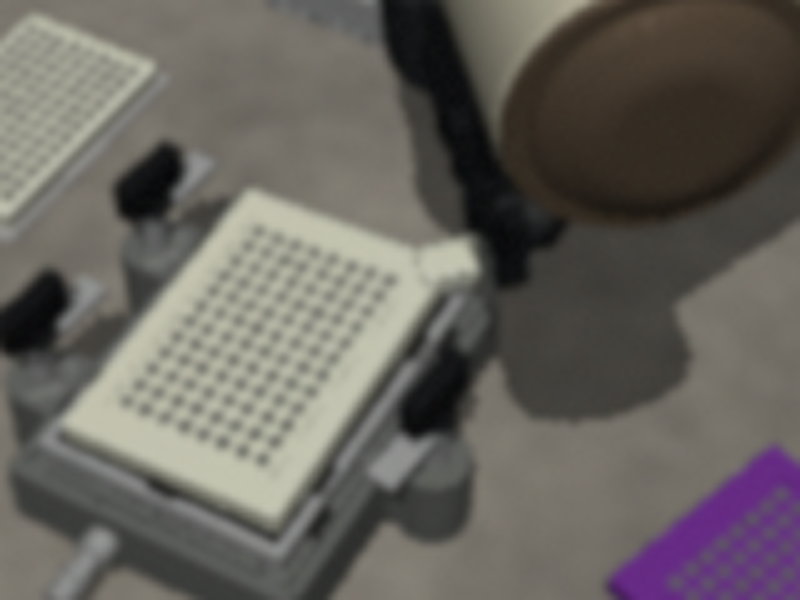

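The tab corner at (450,260) is up about 15 mm, the far corner at (70,425) is still down, and the plate is seated. I continue the peel, then lift gently.

Emit:
servo_tool(
  rows=[
    [[10, 0, 0, -3, 0, -0.016, 0], [10, 0.1, 0, -6, 0, -0.032, 0], [10, 0.3, 0, -9, 0, -0.048, 0], [10, 0.5, 0, -12, 0, -0.063, 0], [10, 0.7, 0, -15, 0, -0.079, 0], [10, 0.8, 0, -17, 0, -0.09, 0], [10, 0.6, 0, -19, 0, -0.09, 0], [10, 0.4, 0, -22, 0, -0.09, 0], [10, 0, 0, -26, 0, -0.09, 0], [10, -0.5, 0, -31, 0, -0.09, 0]],
  ],
)

```text
clock: 16.15
position: [498.9, 94.0, 94.7]
ee_rot: [0.955, 0.285, -0.082, 0.024]
contact_force: [0.2, -0.0, -1.5]
gripper_width: 16.2
grasp_force: 59.4
```

Run:
```python
from h import *
go(496.96,92.59,47,.581)
b=grab("side");cv2.imwrite("pics/c5.png",cv2.resize(b[180:320,190:360],(800,600),interpolation=2))
```

```text
t 16.15 pos [498.92  94.    94.7 ] d [ 5.7  0.1 47.4] turn [-0.    0.17 -0.  ] F [ 0.2  -0.03 -1.55] w 16.2
```

View pics/c5.png

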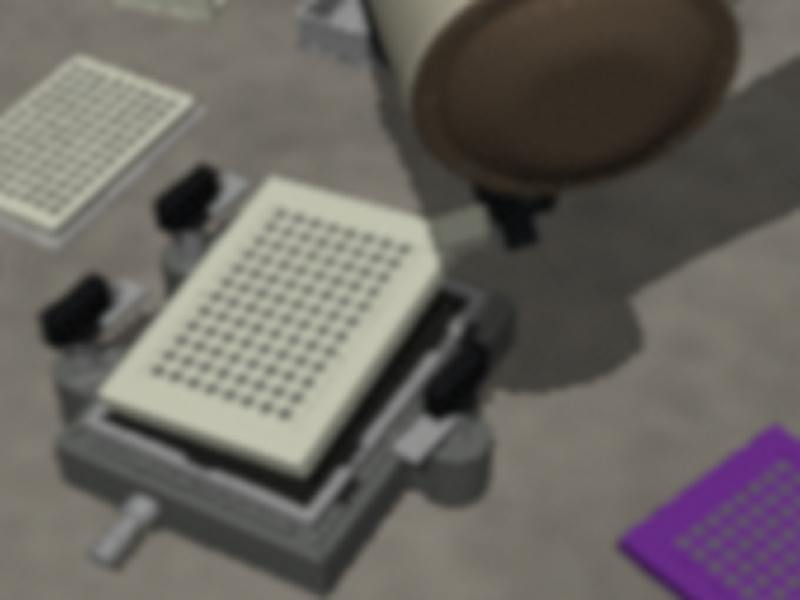

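The template is free with the gasket plate still seated below it, and the force reads -1.5 N, which is its weight. Lift and level.

Emit:
servo_tool(
  rows=[
    [[10, -2, 0, -12, 0, 0, 0], [10, -5, 0, -30, 0, 0, 0], [10, -9, 0, -53, 0, 0, 0], [10, -14, 0, -80, 0, 0, 0], [10, -19, 0, -107, 0, 0.04, 0], [10, -23, 0, -130, 0, 0.09, 0], [10, -26, 0, -145, 0, 0.14, 0], [10, -26, 0, -148, 0, 0.17, 0], [10, -26, 0, -148, 0, 0.17, 0]],
  ],
)

```text
clock: 17.32
position: [497.4, 92.9, 244.2]
ee_rot: [0.958, 0.285, -0.002, 0.0]
contact_force: [-0.1, 0.1, -3.0]
gripper_width: 16.3
grasp_force: 59.4
```

Run:
```python
from h import *
go(471,-279,235,.581)
```

```text
t 17.32 pos [497.36  92.92 244.23] d [-225.5  296.9    9.9] turn [-0.  0. -0.] F [-0.1   0.06 -2.96] w 16.3
```

Emit:
servo_tool(
  rows=[
    [[10, -7, 9, 0, 0, 0, 0], [10, -22, 29, 0, 0, 0, 0], [10, -45, 59, 0, 0, 0, 0], [10, -70, 92, 0, 0, 0, 0], [10, -95, 125, 0, 0, 0, 0], [10, -120, 158, 0, 0, 0, 0], [10, -145, 191, 0, 0, 0, 0], [10, -168, 221, 0, 0, 0, 0], [10, -183, 241, 0, 0, 0, 0], [10, -190, 250, 0, 0, 0, 0]],
  ],
)

```text
clock: 18.58
position: [475.4, -221.5, 243.9]
ee_rot: [0.959, 0.285, -0.003, -0.0]
contact_force: [0.7, 0.0, -1.4]
gripper_width: 15.8
grasp_force: 59.4
```

Emit:
servo_tool(
  rows=[
    [[10, -6, 8, 0, 0, 0, 0], [10, -16, 21, 0, 0, 0, 0], [10, -27, 36, 0, 0, 0, 0], [10, -34, 44, 0, 0, 0, 0], [10, -36, 47, 0, 0, 0, 0], [10, -36, 47, 0, 0, 0, 0], [10, -36, 47, 0, 0, 0, 0], [10, -36, 47, 0, 0, 0, 0]],
  ],
)

```text
clock: 19.58
position: [471.6, -278.7, 245.3]
ee_rot: [0.958, 0.286, -0.001, 0.0]
contact_force: [-0.0, 0.6, -2.6]
gripper_width: 16.3
grasp_force: 59.4
```

Run:
```python
from h import *
go(471,-279,235,.581)
s=arm.read_state();print(s["joint_vel"],s["grasp_force"],s["wrist_torque"])
# template centre check from both views: triangulate white-blob centroid
pts=[]
for n in("top","side"):
    im=grab(n,f"end_{n}");hsv=cv2.cvtColor(im,cv2.COLOR_BGR2HSV);g=cv2.cvtColor(im,cv2.COLOR_BGR2GRAY)
    e=proj(n,[[552,-209,245]])[0]
    m=((hsv[...,1]<60)&(g>150)).astype(np.uint8);m=cv2.morphologyEx(m,cv2.MORPH_CLOSE,np.ones((5,5)))
    cs=[c for c in cv2.findContours(m,0,1)[0] if cv2.contourArea(c)>200]
    c=min(cs,key=lambda c:np.linalg.norm(np.array(cv2.minAreaRect(c)[0])-e));r=cv2.minAreaRect(c)
    print(n,e,r,cv2.contourArea(c));pts.append(r[0])
for z in(180,210,240,270):print(z,cast("top",[pts[0]],z)[0,:2],cast("side",[pts[1]],z)[0,:2])
```

```text
t 19.57 pos [ 471.63 -278.65  245.28] d [-0.7 -0.1 10.3] turn [ 0.  0. -0.] F [-0.01  0.64 -2.62] w 16.3
[-0.  0.  0.  0.  0.  0.] 59.38254654407501 [-0.16  0.16  0.04]
top [436.7  205.29] ((384.929931640625, 126.59269714355469), (56.6820068359375, 29.880983352661133), 1.548157811164856) 626.0
side [312.37  93.53] ((309.7452697753906, 96.14151763916016), (57.00212097167969, 24.46026611328125), 4.635463714599609) 704.5
180 [ 707.51 -142.13] [ 581.79 -317.43]
210 [ 697.78 -134.14] [ 569.3  -260.69]
240 [ 688.06 -126.16] [ 556.82 -203.95]
270 [ 678.33 -118.17] [ 544.34 -147.21]
```

In the side view the held template sits at (557,-204) for z≈240, against the tray centre (552,-209), well inside the margin. In the top view the mask found the tube rack instead of the template. The grip is 59 N and the arm is still, so I hand in.

```bash
python3 -c "
from bench import arm
print(arm.job_done())"
```

```text
the job is handed in; nothing more can be done
None
```

I handed the job in at about 19.7 s; the hand-in returned no verdict. All three knobs are at their open stops, the template was peeled tab corner first with the support plate still seated, and the arm is holding it still by the tab about 240 mm above the drip tray.

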